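Slide a printing block back into its packed row

TASK

Put the yellow-banded printing block back into the rack: slide it, nose first, into the packed row directly to the left (the side of the green sprung plate) of the red-banded block, so that the neighbours are nudged apart, and push it gently fully home, flush with the row. Every block must stay standing upright and home in its place in the row; leave everything else on the table alone.

Things in the scene. Friction and masses are not known exactly. Their poses are not given: they have to be found in the camera images.
- block_new_c (a point): centre (half-way up) of the block to put away: waxed wood printing block standing on the table on its long edge, 130 mm long (its x) x 24 thick (its y) x 100 tall, about 220 g, 20 mm wide yellow band centred 37 mm behind the centre; x to the nose, z up; sides flat and parallel from 49 mm behind to 30 mm ahead of the centre
- block_new_nose (a point): tip of the yellow block's nose, 65 mm ahead of its centre (+x), half-way up: over the last 35 mm the block tapers evenly to a 6 mm thick rounded tip
- block_new_tail (a point): middle of the yellow block's flat tail face, 65 mm behind its centre (-x), half-way up: yellow, bevelled over the last 16 mm to 12 mm thick
- block_a_c (a point): centre, half-way up, of the grey-banded block in the rack: shaped like the yellow one but 92 mm tall, 200 g, loose; nose at (or up to 2 mm short of) the back stop, tail to the open front; x to the nose, y left across the row, z up. Always rightmost, against the fixed wall
- block_b_c (a point): centre, half-way up, of the blue-banded block in the rack: shaped like the yellow one but 98 mm tall, 200 g, loose; nose at (or up to 2 mm short of) the back stop, tail to the open front; x to the nose, y left across the row, z up. Second, third or fourth in the row
- block_red_c (a point): centre, half-way up, of the red-banded block in the rack: shaped like the yellow one but 98 mm tall, 200 g, loose; nose at (or up to 2 mm short of) the back stop, tail to the open front; x to the nose, y left across the row, z up. Second, third or fourth in the row
- block_c_c (a point): centre, half-way up, of the white-banded block in the rack: shaped like the yellow one but 98 mm tall, 200 g, loose; nose at (or up to 2 mm short of) the back stop, tail to the open front; x to the nose, y left across the row, z up. Second, third or fourth in the row
- block_d_c (a point): centre, half-way up, of the black-banded block in the rack: shaped like the yellow one but 90 mm tall, 200 g, loose; nose at (or up to 2 mm short of) the back stop, tail to the open front; x to the nose, y left across the row, z up. Always leftmost, against the sprung plate
- rack: fixed open-fronted wooden rack, floor 10 mm thick, 240 deep x 206 wide; x into the rack (away from the robot), y left. Origin: underside of the floor, at the middle of the row's depth: a block fully home has its centre at x = 0, tail at -65 mm. Back stop face at x = +65.5 mm; fixed right wall face at y = -72.5 mm, both 85 mm high; left end bracket y = 116 to 124 mm, 70 mm high
- rack_mouth (a point): point on the rack floor's top (10 mm above the table) at the open front, 65 mm before the rack's origin (-x), in the plane of the row's tails; a clear apron of floor runs 100 mm from here towards the robot. Row blocks touch side by side with no gap for another; the bevelled tails leave V mouths 12 mm wide, 16 mm deep between neighbours
- plate (a joint): green sprung plate, 86 mm high, left of the row, sliding along the rack's y (m); 0 = as at the start (inner face at rack y = +49 mm), grows to the left up to 0.055; its springs press the row to the right with 3 N at 0, 4.5 N with one more block (0.024). Only this side yields: a block wedged in shifts left by half its thickness. Sliding one in takes 5 to 20 N
- ink_tin: blue ink tin, 72 mm wide, 65 mm high; origin: centre of its underside
- ink_tin2: red ink tin, 72 mm wide, 65 mm high; origin: centre of its underside
- jar: amber jar, 70 mm wide, 90 mm high; origin: centre of its underside
- bottle: green bottle, 60 mm wide, 170 mm high; origin: centre of its underside
- brayer: ink roller lying on the table, about 160 mm long; origin: under the roller's axis
Things that resemble listed ones, but are neither listed nor needed, are in the scene too. What is shaped like the part that bears block_red_c but orange, pink or turquoise is not meant.

How it is judged:
On the way:
1. the yellow block's nose has parted the red block and its left-hand neighbour: at least 45 mm of the block is in the row, standing upright (x of block_new_c in the frame of rack between -0.085 and -0.012 m and angle between block_new_c's own z axis and vertical below 0.12 rad and y of block_new_c in the frame of block_red_c between 0.012 and 0.036 m and z of block_new_c in the frame of rack below 0.08 m), for 0.1 s.
At the end, for the whole second after the job is handed in: Yellow block on the rack floor, upright and in line with the rack within 0.07 rad, home within 5 mm, directly left of red (centres 18 to 30 mm apart), at rest; the five row blocks on the rack floor, upright within 0.07 rad, home within 8 mm (x of block_new_c in the frame of rack between -0.005 and 0.004 m and angle between each of block_new_c, block_a_c, block_b_c, block_red_c, block_c_c, block_d_c's own z axis and vertical below 0.07 rad and z of each of block_new_c, block_a_c, block_b_c, block_red_c, block_c_c, block_d_c in the frame of rack below 0.064 m and angle between the x axis of block_new_c and the x axis of rack, either way round below 0.07 rad and x of block_new_c in the frame of block_red_c above -0.012 m and linear speed of block_new below 0.01 m/s and y of block_new_c in the frame of block_red_c between 0.018 and 0.03 m and x of each of block_a_c, block_b_c, block_red_c, block_c_c, block_d_c in the frame of rack above -0.008 m); the robot touches nothing.
It fails at once if a row block is toppled (tilted over 0.3 rad) (angle between any of block_a_c, block_b_c, block_red_c, block_c_c, block_d_c's own z axis and vertical above 0.3 rad).
It fails at once if the yellow block is rammed against the rack (over 60 N) (contact force between block_new and rack above 60 N).
It fails at once if something else on the table is moved by more than 30 mm (distance of any of ink_tin, ink_tin2, jar, bottle, brayer from where it was at the start of the episode above 0.03 m).
It also fails if it takes over 56 s, if anything falls off the work surface, if the arm or the gripper's body presses on something with over 40 N, if the wrist force passes 120 N, or if a joint passes its speed limit or range.

ROBOT

A 7-joint arm with a two-finger parallel gripper is mounted at the origin on the work surface. World frame = base frame: x ahead of the robot, y to its left, z up, the work surface at z = 0. Lengths are in m, angles in rad, forces in N, time in s.
With the tool pointing down it reaches from about 0.35 to 0.9 m from the base axis. Payload 8.1 kg.
Tool frame: the origin (TCP) lies at the very end of the fingers, on their centre line; the grasp point (between the pads) lies grip_point_offset behind it (grip_point_offset is the distance from the TCP to the grasp point, in m); z points along the fingers, y is the direction in which the jaws open and shut (so a half turn about z gives the same grasp; the last joint's range is limited). The gripper opens to 92 mm and grips with 3 to 60 N. Pads are 19 mm wide; open, the fingers measure 130 mm over their backs; the gripper's body (75 mm by 190 mm) begins 47 mm behind the grasp point.
Start: joints at [-1.32, 0.434, 0.025, 1.573, -0.012, 1.134, -0.075], TCP at [0.217, 0.586, 0.227] pointing down, gripper open.
Joint ranges: [-2.62, 2.62], [-0.44, 2.09], [-1.27, 1.32], [0.08, 2.57], [-1.32, 4.46], [0.12, 2], [-2.74, 2.74]. Speed limits (rad/s): [2.22, 2.22, 3.01, 3.01, 3.14, 3.14, 3.14].

INTERFACE

Orientations are given as a rotation vector (axis times angle).
In Python, from cell import * gives the robot as it stands.
- The arm moves only by the tool drive_tool, never from a script. Its argument "increments" is a list of rows, each an object of numbers: "grip": the gripper's target within -1 to 1 (shut at 1, half-way at 0, fully open at -1); "tx", "ty", "tz": the shift along the world's x, y, z normalised to -1 to 1, where 1 is 400 mm; "turn": the turn about the world's z normalised to -1 to 1, where 1 is 60 degrees. In form: [{"grip": .., "tx": .., "ty": .., "tz": .., "turn": ..}, ...]. A call has 1 to 20 rows; each row is the pose to reach, as a shift and turn from the pose measured when the call began; what a row does not reach only later rows make up. A row lasts 1/10 s, in which the tool goes at most 50 mm and 8.59 degrees, less where a joint would pass 70% of its speed; a pose out of reach is approached as far as the arm can. A call with a number of a shift or a turn outside -1 to 1 is refused whole. A call with a gripper value outside its range is refused whole. The fingers move at their own pace and stop on an object; "newtons" is the grip in N (left out, the last holds). Time passes only in rows, so rows that repeat a pose let the fingers close. It gives the time, the measured TCP pose, the force and the opening at its end, in the units of the state.
- observe(): the state, without advancing time (a new reading comes with each control period).
- get_image(name): name is "side" or "top"; returns the picture (420x560x3 uint8, red, green, blue); there is no depth.
- camera_info(name): a dict with "fx", "fy", "cx", "cy" (pixels), "eye" and "rotation" of the camera in the world. Camera axes: x right, y down, z forward; pixel columns grow to the right and rows downward; lengths in m; the calibration is good to about 2 mm. A picture is of the moment at which its call begins. camera_info takes no time and is no camera call.
- sign_off(): hands the job in, once; it reports no verdict.
The state is a dict: "clock": time; "joints": joint angles; "dq": joint speeds; "joint_efforts": joint torques, N m; "position": TCP position; "ee_rot": TCP orientation; "force": force on the tool from outside, world axes, zero at the start; "ft_torque": the same for the moment, N m; "width": opening from 0.0 (shut) to 1.0 (fully open).
Only numpy, scipy, OpenCV 4.12 (cv2) and the standard library are available. Lean on these libraries where they do the work, as an engineer would, in place of code of your own. Each camera call takes 0.05 s, during which the arm holds its last target. There are 200 camera calls.

## Working session

There is one attempt and no reset: what is moved stays moved. The work goes in short steps, Python scripts to look and compute and a tool call to move; the robot and the scene stay as the last step left them, time stands still between calls to the robot, and variables do not carry over. Pictures are saved under pics/ and viewed, about 8 in all and at most 12, crops included, and the job is handed in when it is done.

Besides the shell and the picture viewer there is one more tool, called after "Request:" in YAML: its name, and indented under it one key for each argument. drive_tool: Moves the arm, as the interface text tells. Its arguments: {"type":"object","properties":{"increments":{"type":"array","items":{"type":"object","properties":{"grip":{"type":"number"},"tx":{"type":"number"},"ty":{"type":"number"},"tz":{"type":"number"},"turn":{"type":"number"}}}},"newtons":{"type":"number"}},"required":["increments"]}

```bash
mkdir -p pics
python3 - <<'E'
from cell import *
import cv2
for n in("top","side"):
    cv2.imwrite(f"pics/{n}0.png",get_image(n)[:,:,::-1]); print(n,camera_info(n))
print(observe())
E
```

```text
top {'fx': 397.42655672186925, 'fy': 397.42655672186925, 'cx': 275.998353690896, 'cy': 202.3081947138669, 'eye': array([0.49327933, 0.04929077, 1.20107646]), 'rotation': array([-2.1968404 ,  2.19223571, -0.09528135])}
side {'fx': 495.6846670778284, 'fy': 495.6846670778284, 'cx': 269.99962483738847, 'cy': 213.53015080972278, 'eye': array([0.53368591, 0.88257992, 1.05228604]), 'rotation': array([-0.08276213,  2.93470802, -1.05457434])}
{'clock': 0.1, 'joints': array([-1.31961042,  0.43513324,  0.02499505,  1.57397406, -0.01158237,
        1.13398847, -0.07508248]), 'dq': array([-0.00101894, -0.00207876,  0.00052788, -0.00362856, -0.00133197,
        0.0021119 , -0.00095669]), 'joint_efforts': array([ 1.95885426e-03, -6.69127178e+01,  9.87132266e-01, -3.15150189e+01,
       -6.06135721e-02,  3.74419231e-02,  9.71938630e-05]), 'position': array([0.21644649, 0.58585891, 0.22604856]), 'ee_rot': array([-5.52914025e-01, -3.09246072e+00,  2.12910128e-03]), 'force': array([-0.27512757,  0.17038574,  0.29654908]), 'ft_torque': array([8.73399497e-03, 3.28572048e-06, 9.53060392e-03]), 'width': 1.0021129067972616}
```

View pics/top0.png

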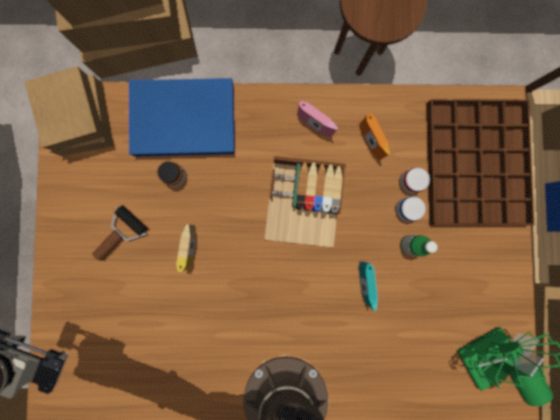

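View pics/side0.png

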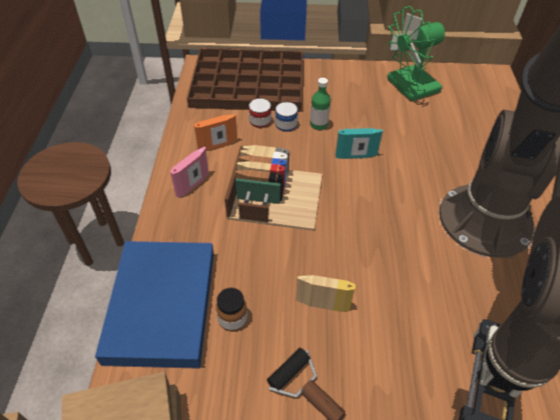

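Run:
```python
import cv2,numpy as np
a=cv2.imread("pics/top0.png")
c1=cv2.resize(a[150:250,255:355],(600,600),interpolation=cv2.INTER_CUBIC)
c2=cv2.resize(a[220:276,170:206][:, :],None,fx=5.5,fy=10.7) if 0 else cv2.resize(a[215:280,168:201],None,fx=6,fy=6,interpolation=cv2.INTER_CUBIC)
o=np.zeros((600,800,3),np.uint8);o[:,:600]=c1;o[:390,600:798]=c2
cv2.imwrite("pics/crop1.png",o)
b=cv2.imread("pics/side0.png")
cv2.imwrite("pics/crop2.png",cv2.resize(b[140:320,220:370],None,fx=3.3,fy=3.3,interpolation=cv2.INTER_CUBIC))
```

```text
(no output)
```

View pics/crop1.png

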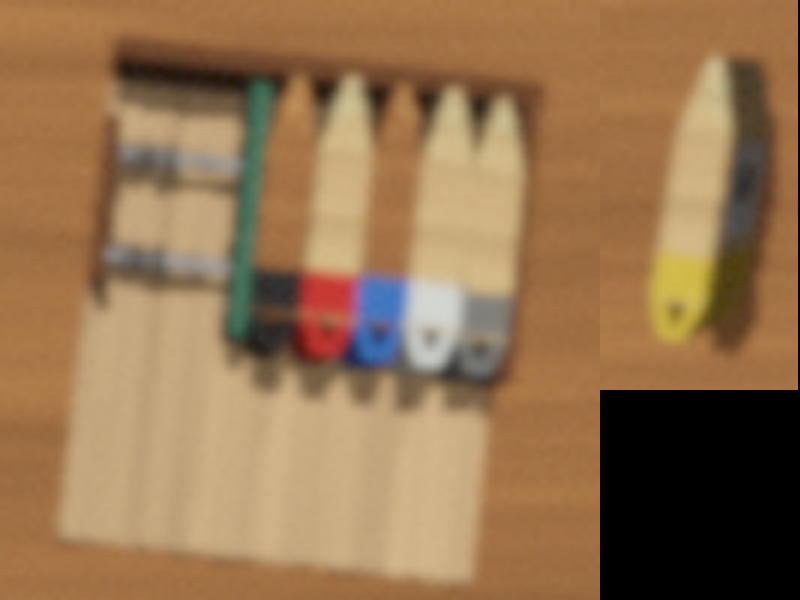

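View pics/crop2.png

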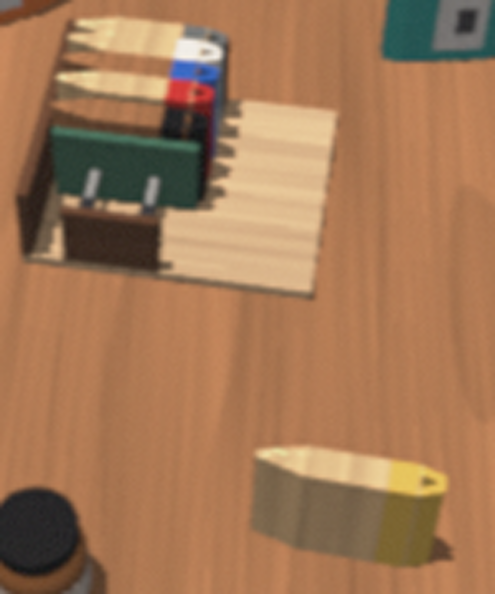

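Top view: the row from left to right is black, red (crop 325,330), blue, white, grey, so the target slot is between black and red. The block to move is the yellow-banded one at top (186,248). The lookalikes are pink (317,118), orange (376,135) and turquoise (370,286), and none of them has a yellow band.

```bash
cat > h.py <<'E'
import numpy as np,cv2
from cell import *
from scipy.spatial.transform import Rotation as R
from scipy.optimize import least_squares
def proj(n,P):
    c=camera_info(n);Q=(np.atleast_2d(P)-c["eye"])@R.from_rotvec(c["rotation"]).as_matrix()
    return np.c_[c["fx"]*Q[:,0]/Q[:,2]+c["cx"],c["fy"]*Q[:,1]/Q[:,2]+c["cy"]]
def place(p,L):
    L=np.atleast_2d(L);c,s=np.cos(p[2]),np.sin(p[2])
    return np.c_[p[0]+c*L[:,0]-s*L[:,1],p[1]+s*L[:,0]+c*L[:,1],L[:,2]]
def fit(data,p0):
    def res(p): return np.concatenate([(proj(n,place(p,L))-np.array(uv)).ravel() for n,L,uv in data])
    s=least_squares(res,p0,loss="soft_l1"); print(s.x.round(4),"res",s.fun.reshape(-1,2).round(1).tolist()); return s.x
t=lambda a,b:[(a+.5)/6-.5+255,(b+.5)/6-.5+150]
ty=lambda a,b:[(a-600+.5)/6-.5+168,(b+.5)/6-.5+215]
sd=lambda a,b:[(a+.5)/3.3-.5+220,(b+.5)/3.3-.5+140]
outline=np.array([[.065,.003],[.030,.012],[-.049,.012],[-.065,.006],[-.065,-.006],[-.049,-.012],[.030,-.012],[.065,-.003]])
E
python3 - <<'E'
from h import *
rack=fit([("top",[[-.165,.124,.01],[-.165,-.082,.01],[.063,.0117,.108],[.063,-.0365,.108],[.063,-.0605,.102],[.063,.0358,.1],[-.065,-.0365,.108]],
  [t(60,537),t(472,581),t(352,73),t(457,85),t(505,93),t(303,75),t(430,370)]),
 ("side",[[-.165,-.082,.01],[-.165,.124,.01],[.063,.0117,.108],[.063,-.0365,.108]],[sd(337,110),sd(312,296),sd(58,79),sd(68,27)])],[.6,-.05,-.1])
yel=fit([("top",[[.065,0,.1],[-.065,0,.1]],[ty(715,56),ty(677,341)]),
 ("side",[[.065,0,.1],[-.065,-0.006,.1],[.065,.003,0]],[sd(256,452),sd(443,480),sd(254,530)])],[.5,.3,-.1])
np.save("rack.npy",rack);np.save("yel.npy",yel)
T=cv2.imread("pics/top0.png");S=cv2.imread("pics/side0.png")
def poly(im,n,o,k,p,L,col=(255,0,255)):
    q=((proj(n,place(p,L))+.5-o)*k).astype(int); cv2.polylines(im,[q],True,col,1)
k=5
for nm,im,n,o,sz in(("a",T,"top",(255,150),100),("b",T,"top",(165,205),80),("c",S,"side",(220,140),150)):
    kk={"a":4,"b":4,"c":4}[nm]
    c=cv2.resize(im[o[1]:o[1]+sz,o[0]:o[0]+sz],None,fx=kk,fy=kk,interpolation=cv2.INTER_CUBIC)
    f=lambda p,L,col:poly(c,n,np.array(o),kk,p,L,col)
    f(rack,[[-.165,.124,.01],[-.165,-.082,.01],[.075,-.082,.01],[.075,.124,.01]],(0,255,0))
    for y,h in((.0117,.108),(.0358,.1),(-.0605,.102)): f(rack,np.c_[outline+[0,y],np.full(8,h)],(255,0,255))
    for h in(.1,0): f(yel,np.c_[outline,np.full(8,h)],(255,0,0))
    globals()[nm]=c
o=np.zeros((600,800,3),np.uint8)
c=cv2.resize(c,(400,400)) if 0 else c[:480,:400]
o[:400,:400]=a;o[:c.shape[0],400:400+c.shape[1]]=c; b=b[:200];o[400:400+b.shape[0],:b.shape[1]]=b
cv2.imwrite("pics/ov.png",o)
s=observe();M=R.from_rotvec(s["ee_rot"]).as_matrix();print("tool y",M[:,1],"yaw deg",np.degrees(np.arctan2(M[1,1],M[0,1])))
print(grip_point_offset if "grip_point_offset" in globals() else dir())
E
```

```text
[ 0.6169 -0.0784 -0.1095] res [[-0.2, -0.2], [-0.3, 0.1], [0.1, 0.6], [-0.2, 0.6], [-0.0, 0.5], [-0.6, -0.2], [-0.4, -1.3], [-0.1, -1.0], [-0.3, -2.6], [-0.2, -2.3], [0.3, 1.3]]
[ 0.4449  0.2868 -0.1356] res [[-0.8, 0.0], [-1.7, -0.3], [0.1, -0.2], [1.5, -1.5], [-1.1, -0.4]]
tool y [ 0.34651111  0.93804489 -0.00135035] yaw deg 69.72591356712013
0.0188
```

View pics/ov.png

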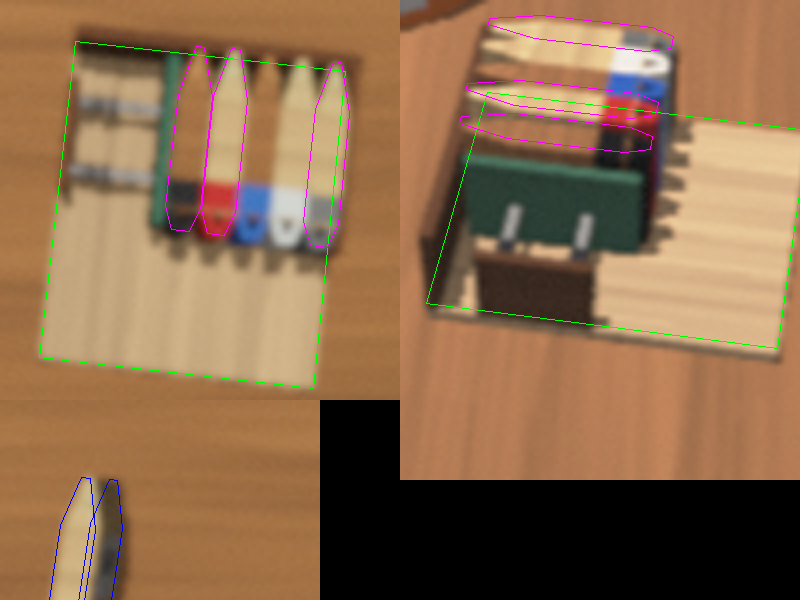

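Run:
```python
from h import *
rack=fit([("top",[[-.165,.124,.01],[-.165,-.082,.01],[.063,.0117,.108],[.063,-.0365,.108],[.063,-.0605,.102],[.063,.0358,.1],[-.065,-.0365,.108]],
  [t(60,537),t(472,581),t(352,73),t(457,85),t(505,93),t(303,75),t(430,370)])],[.6,-.05,-.1])
yel=fit([("top",[[.065,0,.1],[-.065,0,.1],[-.027,.012,.1],[-.027,-.012,.1]],[ty(715,56),ty(677,341),ty(658,258),ty(714,258)])],[.5,.3,-.1])
np.save("rack.npy",rack);np.save("yel.npy",yel)
print("grasp",place(yel,[-.038,0,0]), np.degrees(yel[2]),np.degrees(rack[2]))
```

```text
[ 0.6171 -0.0789 -0.106 ] res [[0.2, -0.1], [0.0, -0.0], [0.2, 0.5], [-0.1, 0.4], [0.1, 0.4], [-0.5, -0.3], [-0.1, -1.4]]
[ 0.4443  0.284  -0.1145] res [[-0.2, 0.2], [-0.1, -0.0], [0.5, -0.6], [-0.1, 0.4]]
grasp [[0.40654504 0.28832737 0.        ]] -6.563139565765945 -6.074938536791229
```

Request:
drive_tool:
  increments:
    - {"grip":-1,"tx":0.12,"ty":-0.186,"tz":0,"turn":0.06}
    - {"grip":-1,"tx":0.24,"ty":-0.372,"tz":0,"turn":0.12}
    - {"grip":-1,"tx":0.36,"ty":-0.56,"tz":0,"turn":0.18}
    - {"grip":-1,"tx":0.475,"ty":-0.744,"tz":0,"turn":0.228}
    - {"grip":-1,"tx":0.475,"ty":-0.744,"tz":-0.05,"turn":0.228}
    - {"grip":-1,"tx":0.475,"ty":-0.744,"tz":-0.1,"turn":0.228}
    - {"grip":-1,"tx":0.475,"ty":-0.744,"tz":-0.1,"turn":0.228}
    - {"grip":-1,"tx":0.475,"ty":-0.744,"tz":-0.165,"turn":0.228}
    - {"grip":-1,"tx":0.475,"ty":-0.744,"tz":-0.165,"turn":0.228}
    - {"grip":-1,"tx":0.475,"ty":-0.744,"tz":-0.165,"turn":0.228}
    - {"grip":-1,"tx":0.475,"ty":-0.744,"tz":-0.165,"turn":0.228}
    - {"grip":-1,"tx":0.475,"ty":-0.744,"tz":-0.165,"turn":0.228}
  newtons: 25

```text
clock: 1.3
position: [0.4062, 0.29, 0.1611]
ee_rot: [0.177, 3.136, 0.0]
force: [-0.7, -0.5, 0.5]
width: 1.003
```

Request:
drive_tool:
  increments:
    - {"grip":-1,"ty":-0.004,"tz":-0.07}
    - {"grip":-1,"ty":-0.004,"tz":-0.14}
    - {"grip":-1,"ty":-0.004,"tz":-0.21}
    - {"grip":-1,"ty":-0.004,"tz":-0.285}
    - {"grip":-1,"ty":-0.004,"tz":-0.285}
    - {"grip":-1,"ty":-0.004,"tz":-0.285}
    - {"grip":1,"ty":-0.004,"tz":-0.285}
    - {"grip":1,"ty":-0.004,"tz":-0.285}
    - {"grip":1,"ty":-0.004,"tz":-0.285}
    - {"grip":1,"ty":-0.004,"tz":-0.285}
    - {"grip":1,"ty":-0.004,"tz":-0.285}
    - {"grip":1,"ty":-0.004,"tz":-0.285}
    - {"grip":1,"ty":-0.004,"tz":-0.285}
    - {"grip":1,"ty":-0.004,"tz":-0.285}

```text
invalid input
```

Request:
drive_tool:
  increments:
    - {"grip":-1,"tx":0,"ty":-0.004,"tz":-0.07,"turn":0}
    - {"grip":-1,"tx":0,"ty":-0.004,"tz":-0.14,"turn":0}
    - {"grip":-1,"tx":0,"ty":-0.004,"tz":-0.21,"turn":0}
    - {"grip":-1,"tx":0,"ty":-0.004,"tz":-0.285,"turn":0}
    - {"grip":-1,"tx":0,"ty":-0.004,"tz":-0.285,"turn":0}
    - {"grip":-1,"tx":0,"ty":-0.004,"tz":-0.285,"turn":0}
    - {"grip":1,"tx":0,"ty":-0.004,"tz":-0.285,"turn":0}
    - {"grip":1,"tx":0,"ty":-0.004,"tz":-0.285,"turn":0}
    - {"grip":1,"tx":0,"ty":-0.004,"tz":-0.285,"turn":0}
    - {"grip":1,"tx":0,"ty":-0.004,"tz":-0.285,"turn":0}
    - {"grip":1,"tx":0,"ty":-0.004,"tz":-0.285,"turn":0}
    - {"grip":1,"tx":0,"ty":-0.004,"tz":-0.285,"turn":0}
    - {"grip":1,"tx":0,"ty":-0.004,"tz":-0.285,"turn":0}
  newtons: 25

```text
clock: 2.6
position: [0.4062, 0.2884, 0.0471]
ee_rot: [0.177, 3.136, 0.0]
force: [0.2, -0.2, 0.3]
width: 0.436
```

Request:
drive_tool:
  increments:
    - {"grip":1,"tx":0,"ty":0,"tz":0,"turn":0}
    - {"grip":1,"tx":0,"ty":0,"tz":0,"turn":0}
    - {"grip":1,"tx":0,"ty":0,"tz":0,"turn":0}
    - {"grip":1,"tx":0,"ty":0,"tz":0,"turn":0}
    - {"grip":1,"tx":0,"ty":0,"tz":0,"turn":0}
    - {"grip":1,"tx":0,"ty":0,"tz":0,"turn":0}
  newtons: 25

```text
clock: 3.2
position: [0.4062, 0.2884, 0.0471]
ee_rot: [0.177, 3.136, 0.0]
force: [-0.2, 0.2, -0.6]
width: 0.262
```

Request:
drive_tool:
  increments:
    - {"grip":1,"tx":0,"ty":0,"tz":0.05,"turn":0}
    - {"grip":1,"tx":0,"ty":0,"tz":0.1,"turn":0}
    - {"grip":1,"tx":0.01,"ty":-0.1,"tz":0.1,"turn":0}
    - {"grip":1,"tx":0.02,"ty":-0.2,"tz":0.1,"turn":0}
    - {"grip":1,"tx":0.03,"ty":-0.3,"tz":0.1,"turn":0}
    - {"grip":1,"tx":0.04,"ty":-0.4,"tz":0.1,"turn":0}
    - {"grip":1,"tx":0.05,"ty":-0.5,"tz":0.1,"turn":0}
    - {"grip":1,"tx":0.06,"ty":-0.6,"tz":0.1,"turn":0}
    - {"grip":1,"tx":0.07,"ty":-0.7,"tz":0.1,"turn":0.0065}
    - {"grip":1,"tx":0.079,"ty":-0.805,"tz":0.1,"turn":0.0065}
    - {"grip":1,"tx":0.079,"ty":-0.805,"tz":0.1,"turn":0.0065}
    - {"grip":1,"tx":0.079,"ty":-0.805,"tz":0.1,"turn":0.0065}
    - {"grip":1,"tx":0.079,"ty":-0.805,"tz":0.07,"turn":0.0065}
    - {"grip":1,"tx":0.079,"ty":-0.805,"tz":0.035,"turn":0.0065}
    - {"grip":1,"tx":0.079,"ty":-0.805,"tz":0.035,"turn":0.0065}
    - {"grip":1,"tx":0.079,"ty":-0.805,"tz":0.035,"turn":0.0065}
  newtons: 45

```text
clock: 4.8
position: [0.4375, -0.0325, 0.0611]
ee_rot: [-0.163, -3.137, -0.001]
force: [0.3, 0.6, -2.3]
width: 0.264
```

Run:
```python
from h import *
print(observe()["position"],observe()["width"])
T=get_image("top");S=get_image("side")
a=cv2.resize(T[150:260,265:350,::-1],None,fx=5,fy=5,interpolation=cv2.INTER_CUBIC)
b=cv2.resize(S[140:240,220:310,::-1],None,fx=4,fy=4,interpolation=cv2.INTER_CUBIC)
o=np.zeros((560,800,3),np.uint8);o[:550,:425]=a;o[:400,430:790]=b
cv2.imwrite("pics/pre.png",o)
```

```text
[ 0.43749101 -0.03253858  0.06105056] 0.2636649771592422
```

View pics/pre.png

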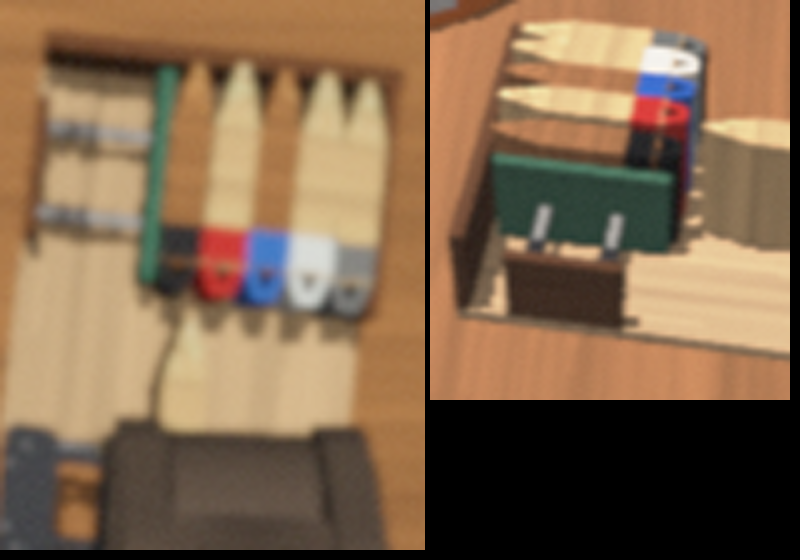

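Run:
```python
from h import *
rack=np.load("rack.npy");T=get_image("top").astype(int)
p=observe()["position"];ps=[p[0],p[1],np.radians(-5.95)]
print("pred nose",proj("top",place(ps,[.103,0,.114])), place(ps,[.038,0,0]))
print("bnd pred", proj("top",place(rack,[[-.03,.0237,.104],[-.045,.0237,.104],[-.067,.0237,.1]])))
for v in (196,198,200,202,204,206,208,210,212,214,218,222): print(v,[tuple(int(x) for x in T[v,u]) for u in range(295,313)] if v<206 else [int(x) for x in T[v,295:312].sum(1)])
```

```text
pred nose [[303.00978129 212.62516192]] [[ 0.47593869 -0.03705941  0.        ]]
bnd pred [[305.66160805 195.05723847]
 [305.10956912 200.41664847]
 [304.17040522 208.37379381]]
196 [(68, 115, 90), (67, 103, 83), (57, 72, 62), (59, 58, 54), (56, 50, 50), (61, 54, 52), (63, 56, 53), (65, 58, 54), (72, 58, 53), (98, 56, 51), (146, 61, 54), (181, 69, 57), (200, 81, 65), (205, 86, 66), (206, 92, 68), (207, 99, 77), (207, 104, 78), (205, 105, 82)]
198 [(72, 117, 95), (62, 97, 80), (52, 68, 58), (55, 56, 53), (54, 53, 53), (53, 51, 51), (48, 48, 49), (53, 51, 52), (62, 52, 52), (105, 54, 55), (154, 54, 49), (187, 57, 53), (202, 64, 58), (203, 59, 54), (204, 59, 54), (205, 63, 57), (204, 62, 55), (204, 66, 68)]
200 [(73, 113, 92), (75, 96, 79), (70, 72, 61), (70, 65, 57), (68, 59, 53), (66, 57, 52), (66, 57, 52), (66, 57, 53), (74, 55, 48), (117, 59, 53), (164, 61, 53), (195, 67, 59), (202, 64, 56), (202, 62, 55), (204, 66, 57), (204, 62, 56), (203, 61, 56), (202, 66, 69)]
202 [(71, 109, 88), (69, 89, 71), (70, 68, 54), (77, 61, 49), (89, 65, 48), (96, 66, 42), (97, 69, 49), (99, 75, 57), (1
[... 344 characters left out ...]
, 73, 53), (148, 78, 55), (164, 81, 59), (186, 86, 67), (188, 87, 84)]
206 [173, 121, 107, 136, 146, 140, 139, 153, 144, 144, 191, 257, 293, 291, 271, 294, 296]
208 [243, 186, 136, 116, 128, 164, 202, 228, 212, 156, 153, 205, 256, 273, 287, 288, 269]
210 [391, 369, 308, 261, 253, 270, 298, 308, 294, 252, 233, 211, 221, 243, 263, 267, 254]
212 [481, 435, 350, 291, 283, 298, 355, 418, 434, 390, 327, 302, 291, 291, 298, 332, 351]
214 [507, 467, 414, 360, 300, 308, 394, 491, 523, 475, 392, 323, 306, 328, 384, 457, 477]
218 [519, 505, 457, 389, 364, 447, 530, 557, 561, 550, 539, 525, 518, 516, 518, 531, 530]
222 [487, 431, 376, 434, 502, 537, 547, 543, 546, 548, 544, 532, 522, 512, 526, 530, 528]
```

Measured in the same image, the nose sits about 2 mm left of the black/red seam, which is what I planned. Lowering now and starting the insertion.

Request:
drive_tool:
  increments:
    - {"grip":1,"tx":0,"ty":0,"tz":-0.005,"turn":-0.002}
    - {"grip":1,"tx":0,"ty":0,"tz":-0.0095,"turn":-0.002}
    - {"grip":1,"tx":0,"ty":0,"tz":-0.0095,"turn":-0.002}
    - {"grip":1,"tx":0.02,"ty":-0.002,"tz":-0.0095,"turn":-0.002}
    - {"grip":1,"tx":0.0385,"ty":-0.0041,"tz":-0.0095,"turn":-0.002}
    - {"grip":1,"tx":0.05,"ty":-0.0044,"tz":-0.0095,"turn":-0.002}
    - {"grip":1,"tx":0.06,"ty":-0.0047,"tz":-0.0095,"turn":-0.002}
    - {"grip":1,"tx":0.07,"ty":-0.005,"tz":-0.0095,"turn":-0.002}
    - {"grip":1,"tx":0.0787,"ty":-0.0051,"tz":-0.0095,"turn":-0.002}
    - {"grip":1,"tx":0.0787,"ty":-0.0051,"tz":-0.0095,"turn":-0.002}
    - {"grip":1,"tx":0.0787,"ty":-0.0051,"tz":-0.0095,"turn":-0.002}
  newtons: 45

```text
clock: 6.05
position: [0.4699, -0.0353, 0.0578]
ee_rot: [0.168, 3.135, 0.0]
force: [-0.3, -3.4, -3.1]
width: 0.261
```

Request:
drive_tool:
  increments:
    - {"grip":1,"tx":0.01,"ty":0.0025,"tz":-0.001,"turn":0}
    - {"grip":1,"tx":0.0205,"ty":0.005,"tz":-0.001,"turn":0}
    - {"grip":1,"tx":0.033,"ty":0.0068,"tz":-0.001,"turn":0}
    - {"grip":1,"tx":0.0461,"ty":0.0085,"tz":-0.001,"turn":0}
    - {"grip":1,"tx":0.059,"ty":0.0105,"tz":-0.001,"turn":0}
    - {"grip":1,"tx":0.0717,"ty":0.0124,"tz":-0.001,"turn":0}
    - {"grip":1,"tx":0.0717,"ty":0.0124,"tz":-0.001,"turn":0}
    - {"grip":1,"tx":0.0717,"ty":0.0124,"tz":-0.001,"turn":0}
  newtons: 45

```text
clock: 6.85
position: [0.4994, -0.0302, 0.0575]
ee_rot: [0.168, 3.134, 0.0]
force: [-1.2, -3.1, -1.8]
width: 0.261
```

Run:
```python
from h import *
print(observe()["force"],observe()["ft_torque"])
T=get_image("top");S=get_image("side")
a=cv2.resize(T[150:260,265:350,::-1],None,fx=5,fy=5,interpolation=cv2.INTER_CUBIC)
b=cv2.resize(S[140:240,220:310,::-1],None,fx=4,fy=4,interpolation=cv2.INTER_CUBIC)
o=np.zeros((560,800,3),np.uint8);o[:550,:425]=a;o[:400,430:790]=b
cv2.imwrite("pics/mid.png",o)
```

```text
[-1.15310087 -3.13809335 -1.76263744] [-0.80627345  0.24067333 -0.26843712]
```

View pics/mid.png

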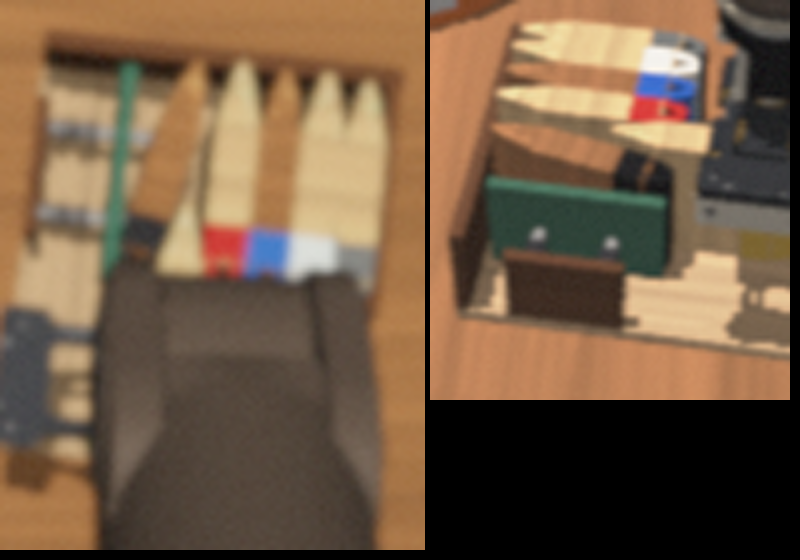

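Request:
drive_tool:
  increments:
    - {"grip":1,"tx":0.012,"ty":0.0007,"tz":-0.001,"turn":0}
    - {"grip":1,"tx":0.0233,"ty":0.0013,"tz":-0.001,"turn":0}
    - {"grip":1,"tx":0.036,"ty":0,"tz":-0.001,"turn":0}
    - {"grip":1,"tx":0.048,"ty":-0.0015,"tz":-0.001,"turn":0}
    - {"grip":1,"tx":0.06,"ty":-0.0028,"tz":-0.001,"turn":0}
    - {"grip":1,"tx":0.072,"ty":-0.004,"tz":-0.001,"turn":0}
    - {"grip":1,"tx":0.085,"ty":-0.0054,"tz":-0.001,"turn":0}
    - {"grip":1,"tx":0.0978,"ty":-0.0068,"tz":-0.001,"turn":0}
    - {"grip":1,"tx":0.0978,"ty":-0.0068,"tz":-0.001,"turn":0}
    - {"grip":1,"tx":0.0978,"ty":-0.0068,"tz":-0.001,"turn":0}
  newtons: 45

```text
clock: 7.95
position: [0.5383, -0.0334, 0.0572]
ee_rot: [0.168, 3.134, -0.0]
force: [-0.0, -4.8, -3.0]
width: 0.261
```

Run:
```python
from h import *
print(observe()["force"],observe()["ft_torque"])
T=get_image("top");S=get_image("side")
a=cv2.resize(T[150:260,265:350,::-1],None,fx=5,fy=5,interpolation=cv2.INTER_CUBIC)
b=cv2.resize(S[140:240,220:310,::-1],None,fx=4,fy=4,interpolation=cv2.INTER_CUBIC)
o=np.zeros((560,800,3),np.uint8);o[:550,:425]=a;o[:400,430:790]=b
cv2.imwrite("pics/mid2.png",o)
```

```text
[-0.04222851 -4.78195087 -3.00149572] [-1.12073788  0.24146363 -0.18941652]
```

View pics/mid2.png

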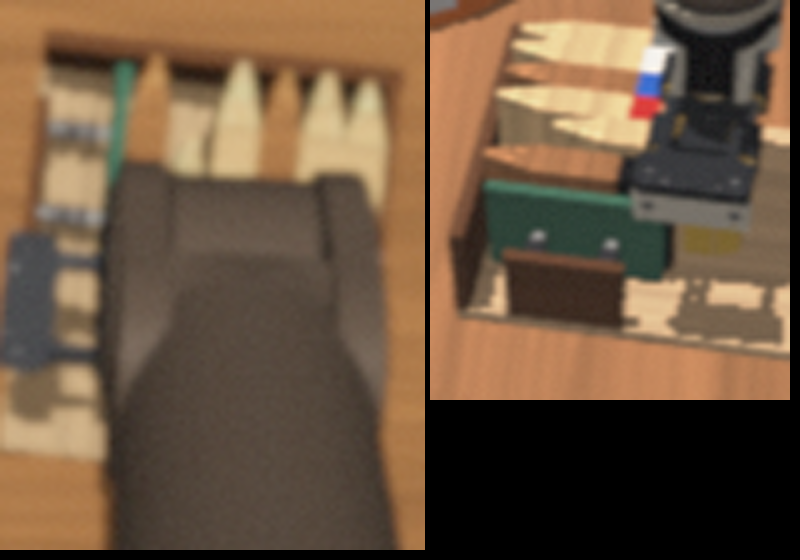

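Request:
drive_tool:
  increments:
    - {"grip":0,"tx":0,"ty":0,"tz":0,"turn":0}
    - {"grip":0,"tx":0,"ty":0,"tz":0,"turn":0}
    - {"grip":0,"tx":0,"ty":0,"tz":0,"turn":0}
    - {"grip":0,"tx":0,"ty":0,"tz":0,"turn":0}
    - {"grip":0,"tx":0,"ty":0,"tz":0,"turn":0}
    - {"grip":0,"tx":0,"ty":0,"tz":0.06,"turn":0}
    - {"grip":0,"tx":0,"ty":0,"tz":0.13,"turn":0}
    - {"grip":0,"tx":0,"ty":0,"tz":0.2,"turn":0}
    - {"grip":0,"tx":0,"ty":0,"tz":0.2575,"turn":0}
    - {"grip":1,"tx":0,"ty":0,"tz":0.2575,"turn":0}
    - {"grip":1,"tx":-0.065,"ty":0.007,"tz":0.2575,"turn":0}
    - {"grip":1,"tx":-0.135,"ty":0.0143,"tz":0.2575,"turn":0}
    - {"grip":1,"tx":-0.135,"ty":0.0143,"tz":0.2575,"turn":0}
    - {"grip":1,"tx":-0.135,"ty":0.0143,"tz":0.2575,"turn":0}
    - {"grip":1,"tx":-0.135,"ty":0.0143,"tz":0.2575,"turn":0}
    - {"grip":1,"tx":-0.135,"ty":0.0143,"tz":0.2575,"turn":0}
    - {"grip":1,"tx":-0.135,"ty":0.0143,"tz":0.2575,"turn":0}
  newtons: 30

```text
clock: 9.75
position: [0.4849, -0.0276, 0.16]
ee_rot: [0.168, 3.134, -0.0]
force: [-0.2, 0.6, 0.0]
width: 0.007
```

Run:
```python
from h import *
print(observe()["force"],observe()["width"])
T=get_image("top");S=get_image("side")
a=cv2.resize(T[150:260,265:350,::-1],None,fx=5,fy=5,interpolation=cv2.INTER_CUBIC)
b=cv2.resize(S[140:240,220:310,::-1],None,fx=4,fy=4,interpolation=cv2.INTER_CUBIC)
o=np.zeros((560,800,3),np.uint8);o[:550,:425]=a;o[:400,430:790]=b
cv2.imwrite("pics/rel.png",o)
```

```text
[-0.22310813  0.5645935   0.00752858] 0.006764815808360674
```

View pics/rel.png

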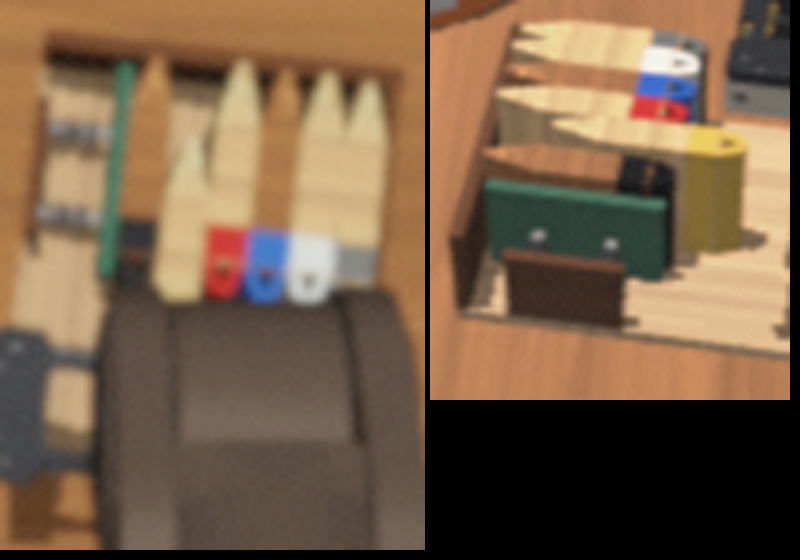

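Request:
drive_tool:
  increments:
    - {"grip":1,"tx":0,"ty":0,"tz":-0.09,"turn":0}
    - {"grip":1,"tx":0,"ty":0,"tz":-0.18,"turn":0}
    - {"grip":1,"tx":0,"ty":0,"tz":-0.25,"turn":0}
    - {"grip":1,"tx":0,"ty":0,"tz":-0.25,"turn":0}
    - {"grip":1,"tx":0.02,"ty":-0.0021,"tz":-0.25,"turn":0}
    - {"grip":1,"tx":0.035,"ty":-0.0037,"tz":-0.25,"turn":0}
    - {"grip":1,"tx":0.045,"ty":-0.0048,"tz":-0.25,"turn":0}
    - {"grip":1,"tx":0.055,"ty":-0.0059,"tz":-0.25,"turn":0}
    - {"grip":1,"tx":0.065,"ty":-0.0069,"tz":-0.25,"turn":0}
    - {"grip":1,"tx":0.075,"ty":-0.008,"tz":-0.25,"turn":0}
    - {"grip":1,"tx":0.085,"ty":-0.009,"tz":-0.25,"turn":0}
    - {"grip":1,"tx":0.095,"ty":-0.0101,"tz":-0.25,"turn":0}
    - {"grip":1,"tx":0.105,"ty":-0.0112,"tz":-0.25,"turn":0}
    - {"grip":1,"tx":0.115,"ty":-0.0122,"tz":-0.25,"turn":0}
    - {"grip":1,"tx":0.125,"ty":-0.0133,"tz":-0.25,"turn":0}
    - {"grip":1,"tx":0.125,"ty":-0.0133,"tz":-0.25,"turn":0}
  newtons: 30

```text
clock: 11.45
position: [0.5356, -0.033, 0.06]
ee_rot: [0.168, 3.133, -0.0]
force: [0.2, -0.7, 0.3]
width: 0.008
```

Request:
drive_tool:
  increments:
    - {"grip":1,"tx":0.005,"ty":-0.0005,"tz":0,"turn":0}
    - {"grip":1,"tx":0.01,"ty":-0.001,"tz":0,"turn":0}
    - {"grip":1,"tx":0.014,"ty":-0.0015,"tz":0,"turn":0}

```text
clock: 11.75
position: [0.5412, -0.0336, 0.06]
ee_rot: [0.168, 3.133, -0.0]
force: [-2.9, -0.3, 0.7]
width: 0.002
```

Run:
```python
from h import *
print(observe()["force"],observe()["width"])
T=get_image("top");S=get_image("side")
a=cv2.resize(T[150:260,265:350,::-1],None,fx=5,fy=5,interpolation=cv2.INTER_CUBIC)
b=cv2.resize(S[140:240,220:310,::-1],None,fx=4,fy=4,interpolation=cv2.INTER_CUBIC)
o=np.zeros((560,800,3),np.uint8);o[:550,:425]=a;o[:400,430:790]=b
cv2.imwrite("pics/push.png",o)
```

```text
[-2.92057162 -0.34075356  0.69563363] 0.002460952095344858
```

View pics/push.png

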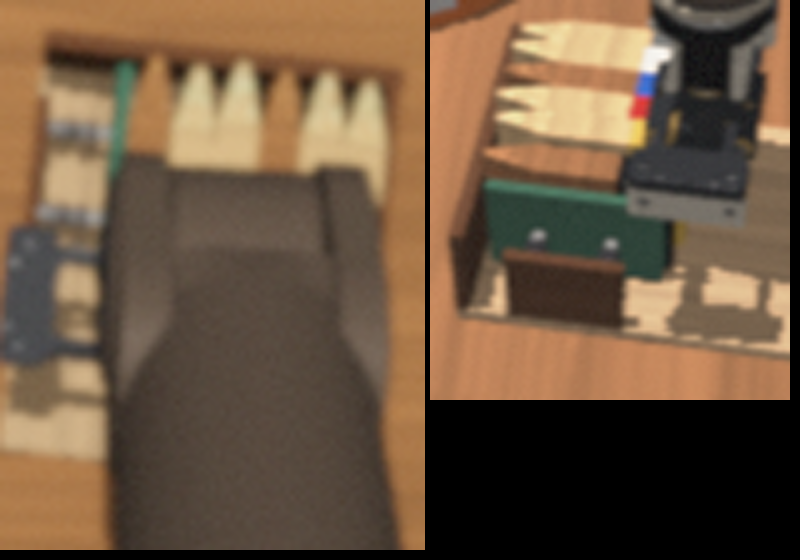

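Request:
drive_tool:
  increments:
    - {"grip":1,"tx":0.003,"ty":-0.0003,"tz":0,"turn":0}
    - {"grip":1,"tx":0.006,"ty":-0.0006,"tz":0,"turn":0}

```text
clock: 12.05
position: [0.5438, -0.0339, 0.06]
ee_rot: [0.168, 3.133, -0.0]
force: [-2.9, -0.6, 1.0]
width: 0.006
```

Request:
drive_tool:
  increments:
    - {"grip":1,"tx":0.003,"ty":-0.0003,"tz":0,"turn":0}

```text
clock: 12.15
position: [0.545, -0.034, 0.06]
ee_rot: [0.168, 3.133, -0.0]
force: [-2.9, -0.2, 1.5]
width: 0.003
```

Request:
drive_tool:
  increments:
    - {"grip":1,"tx":0.003,"ty":-0.0003,"tz":0,"turn":0}

```text
clock: 12.25
position: [0.5462, -0.0342, 0.06]
ee_rot: [0.168, 3.133, -0.0]
force: [-2.6, 1.1, 0.3]
width: 0.007
```

Request:
drive_tool:
  increments:
    - {"grip":1,"tx":0.003,"ty":-0.0003,"tz":0,"turn":0}

```text
clock: 12.35
position: [0.5466, -0.0342, 0.0598]
ee_rot: [0.168, 3.135, -0.0]
force: [-7.9, 0.0, 3.5]
width: 0.002
```

Request:
drive_tool:
  increments:
    - {"grip":1,"tx":0.003,"ty":-0.0003,"tz":0,"turn":0}

```text
clock: 12.45
position: [0.5465, -0.0342, 0.0596]
ee_rot: [-0.168, -3.137, 0.0]
force: [-7.4, 0.4, 3.4]
width: 0.001
```

Request:
drive_tool:
  increments:
    - {"grip":1,"tx":0.006,"ty":-0.0006,"tz":0,"turn":0}
    - {"grip":1,"tx":0.006,"ty":-0.0006,"tz":0,"turn":0}

```text
clock: 12.65
position: [0.5464, -0.0342, 0.059]
ee_rot: [-0.168, -3.132, -0.0]
force: [-10.1, 0.8, 4.3]
width: 0.004
```

Request:
drive_tool:
  increments:
    - {"grip":1,"tx":-0.02,"ty":0.0021,"tz":0,"turn":0}
    - {"grip":1,"tx":-0.06,"ty":0.0063,"tz":0,"turn":0}
    - {"grip":1,"tx":-0.12,"ty":0.012,"tz":0.05,"turn":0}
    - {"grip":1,"tx":-0.2,"ty":0.1,"tz":0.15,"turn":0}
    - {"grip":1,"tx":-0.2,"ty":0.2,"tz":0.25,"turn":0}
    - {"grip":1,"tx":-0.2,"ty":0.3,"tz":0.3,"turn":0}
    - {"grip":1,"tx":-0.2,"ty":0.4,"tz":0.3,"turn":0}
    - {"grip":1,"tx":-0.2,"ty":0.5,"tz":0.3,"turn":0}
    - {"grip":1,"tx":-0.2,"ty":0.5,"tz":0.3,"turn":0}
    - {"grip":1,"tx":-0.2,"ty":0.5,"tz":0.3,"turn":0}

```text
clock: 13.65
position: [0.4666, 0.1666, 0.1791]
ee_rot: [-0.164, -3.133, -0.001]
force: [0.1, -0.5, -0.7]
width: 0.005
```

Run:
```python
from h import *
rack=np.load("rack.npy")
T=get_image("top");S=get_image("side")
a=cv2.resize(T[150:225,265:350,::-1],None,fx=5,fy=5,interpolation=cv2.INTER_CUBIC)
def poly(y,h):
    q=((proj("top",place(rack,np.c_[outline+[0,y],np.full(8,h)]))+.5-[265,150])*5).astype(int);return q
a2=a.copy()
for y,h in((.0130,.108),(.037,.11),(.061,.1),(-.0595,.102)): cv2.polylines(a2,[poly(y,h)],True,(255,0,255),1)
b=cv2.resize(S[140:215,220:305,::-1],None,fx=4,fy=4,interpolation=cv2.INTER_CUBIC)
cv2.imwrite("pics/end.png",np.vstack([np.hstack([a[:300],a2[:300,:370]]),np.pad(b,((0,0),(0,455),(0,0)))]))
```

```text
(no output)
```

View pics/end.png

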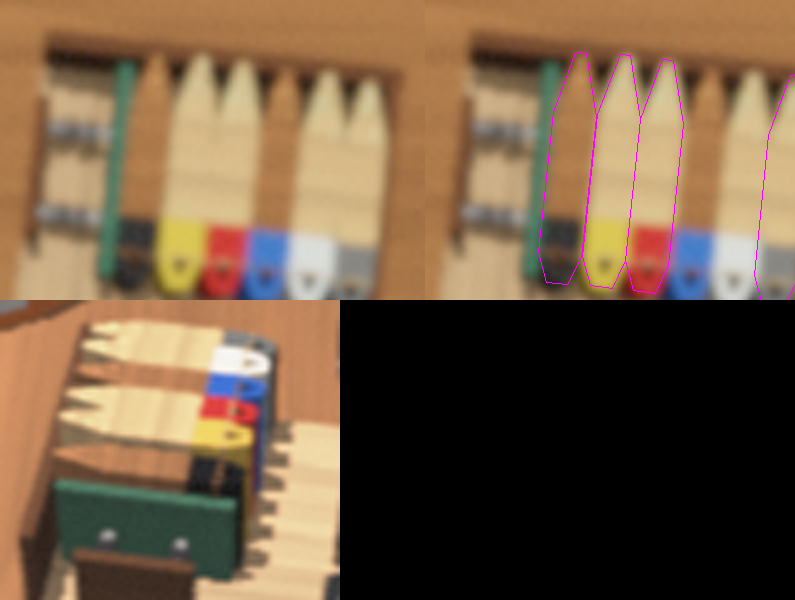

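```bash
python3 -c "
from cell import *
print(sign_off())"
```

```text
the job is handed in; nothing more can be done
None
```

The yellow block is back in the rack, directly left of the red one and fully home. The job was handed in at about 14 s of the 56 s allowed; the interface gives no verdict.

**How it went:** I gripped the block by its yellow band, set it on the apron and eased its nose into the black/red seam, moving left as the plate gave way. I then let go and pushed the tail home with the closed fingers. They stopped moving with about 8–10 N of contact force, and nowhere did the readings go above that.

**Last checks:**
- **Row:** the final pictures show the order black, yellow, red, blue, white, grey. All the blocks look upright and parallel, and nothing else in the crop appears disturbed.
- **Depth:** the yellow band sits about 1–2 mm deeper than red's, which fits red standing slightly short of the back stop. All of them look within tolerance.
- **Arm:** it is well clear of the rack and reads no contact force.

**Disagreements:**
- **Side camera:** it read up to about 2.5 pixels off against the top camera, so I used the top camera alone for positions.
- **Rack fit:** it was also about 1.5 mm off sideways at the seam. I corrected that by comparing the nose and the seam in the same picture before inserting.

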